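# Load the sample chamber

### The arm

A 6-joint arm with a two-finger parallel gripper is mounted at the origin on a cart in front of the work surface, level with it; the furniture and walls round the work are solid. World frame = base frame: x ahead of the robot, y to its left, z up, the work surface at z = 0. Lengths are in m, angles in rad, forces in N, time in s.
With the tool pointing down it reaches from about 0.275 to 0.85 m from the base axis. Payload 5.2 kg.
Tool frame: the origin (TCP) lies midway between the tips of the shut fingers; the grasp point (between the pads) lies 19 mm behind it; z points along the fingers, x is the direction in which the jaws open and shut, and the axes are right-handed (so a half turn about z gives the same grasp; the last joint's range is limited). The gripper opens to 85 mm and grips with 20 to 120 N. Pads are 22 mm wide; open, the fingers measure 114 mm over their backs; the gripper's body (76 mm by 85 mm) begins 54 mm behind the grasp point. The pads swing forward as they close: fully open they stand 13 mm farther back than shut.
Start: joints at [0.93, 0.259, 1.535, -0, 1.348, -0.203], TCP at [0.233, 0.498, 0.231] pointing down, gripper open.
Joint ranges: [-3.14, 3.14], [-0.91, 2.08], [0.19, 2.58], [-1.22, 4.36], [0.22, 2.71], [-3.12, 3.12]. Speed limits (rad/s): [2.57, 2.57, 3.14, 3.14, 3.14, 3.14].

### API

Orientations are given as a unit quaternion [w, x, y, z].
In Python, from workcell import bot gives the robot as it stands.
- The arm moves only by the shell command python3 -m inch 'ROWS' [OPENING]. ROWS is JSON, a list of rows, each an object with "offset": the shift along the tool's x, y, z in m, a list of three; "roll": the turn about the tool's z in degrees. A call has 1 to 12 rows; each row is the pose to reach, as a shift and turn from the pose commanded when the call began, along the tool's axes at that moment; what a row does not reach only later rows make up. A row lasts 1/8 s, in which the tool goes at most 62.5 mm and 10.7 degrees, less where a joint would pass 70% of its speed; a pose out of reach is approached as far as the arm can. A call with a gripper value outside its range is refused whole. OPENING is the opening, from 0 (shut) to 1 (fully open), set as the call begins (- or left out, the last holds). The fingers move at their own pace and stop on an object; the grip force is fixed at half the most. Time passes only in rows, so rows that repeat a pose let the fingers close. It gives the time, the measured TCP pose, the force and the opening at its end, in the units of the state.
- bot.sense(): the state, without advancing time (a new reading comes with each control period).
- bot.capture(name): name is "scene" or "top" or "wrist"; returns (picture, depth): 400x640x3 uint8, blue, green, red; 400x640 float32, m along the optical axis (not along the pixel's ray), 0 where there is no reading.
- bot.camera_params(name): a dict with "fovy" (degrees; the focal length in pixels is half the picture's height over the tangent of half this angle, whatever the lens; pixels are square), "cx", "cy" (the principal point, pixels), "rvec" (rotation vector, rad) and "tvec" (3), from world to camera coordinates, as OpenCV has them. Camera axes: x right, y down, z forward; pixel columns grow to the right and rows downward; lengths in m; the calibration is good to about 2 mm. A picture is of the moment at which its call begins: read the wrist's pose just before it. camera_params takes no time and is no camera call; for the wrist camera it gives the pose at the moment of the call.
- bot.job_done(): hands the job in, once; it reports no verdict.
Trained networks look in the newest picture that a camera, given by its name, has taken for a name from the list of things; names that differ only in an ending like _2 or _b are one class to them, and where a whole thing is asked for, a point or a joint stands for the part that bears it (a point fixed in the world has none). Each returns a list of dicts, best first, with "score" (0 to 1); they miss things now and then, are a little off and sometimes report something else, mostly with a low value. They report only what shows in the picture. A call takes as long as a camera call. They do not tell look-alikes from the thing itself.
- bot.outline_of(name, camera): "region" (400x640 bool, what is visible of it) and "at" ([column, row] in pixels, amid what is visible of it).
- bot.landmark_of(name, camera): "at" ([column, row] in pixels: a listed point, or the origin of a listed thing).
The state is a dict: "time_s": time; "qpos": joint angles; "joint_velocities": joint speeds; "joint_efforts": joint torques, N m; "position": TCP position; "orientation": TCP orientation; "ft_force": force on the tool from outside, world axes, zero at the start; "torque": the same for the moment, N m; "width": finger opening in m.
Only numpy, scipy, OpenCV 4.12 (cv2) and the standard library are available. Lean on these libraries where they do the work, as an engineer would, in place of code of your own. Each camera call takes 0.05 s, during which the arm holds its last target. There are 200 camera calls.

### The job

Load the sample chamber: lift the loose lid off by its peg and lay it flat on clear bench, then settle the sample carrier on the three seats inside (cone, groove and flat) so that it sits fully home, and see that every cast sample puck stands upright in a pocket of its own on the carrier. Finally put the lid back level into the chamber's rim, and leave the other things on the bench where they are.

Things in the scene. Friction and masses are not known exactly. Their poses are not given: they have to be found in the camera images.
- chamber: Low round aluminium pot, 208 mm across, 82 mm high, fixed. Origin: centre of its underside, z up. Bore 172 mm across, floor 8 mm up. At its back (+x) a capped pumping port sticks out 38 mm, 40 mm up; a black line on the rim marks the front (-x). On its floor stand on a dark plate three bright steel seats about 33 mm across: a cone, a V groove that points at the cone, and a flat.
- seat_cone (a point): Where the underside of the carrier's front ball comes when home: chamber frame (-66, 0, 17.3) mm. Cone of 90 degrees, mouth 26 mm across, 27 mm up in the chamber; slippery: a ball let go with its centre within about 6 mm of the middle slides down into it
- seat_groove (a point): The same for the ball in the groove: chamber frame (37.9, 54.1, 17.3) mm. V groove of 90 degrees, 26 mm wide, 28 mm long, top 27 mm up; as slippery, and catches a ball within about 6 mm of its line
- seat_flat (a point): The same for the ball on the flat, a slippery round seat 29 mm across whose top is here: chamber frame (37.9, -54.1, 17.3) mm
- carrier_home (a point): Where the carrier's origin comes when it is home: on the chamber's axis, 17.3 mm up; the carrier's axes must agree with the chamber's (only one way round fits). Balls, carrier frame: (-66, 0) mm for the cone, (37.9, 54.1) the groove, (37.9, -54.1) the flat; each lies below a dark screw head 3 mm high; a short black line on the disc points to the first
- lid_seat (a point): Centre of the rim's ledge, on the chamber's axis 77 mm up: where the lid's origin comes when the lid is on. The ledge (with an O-ring) is ringed by a 5 mm high upstand, 196 mm across at the ledge and 202 mm at its top as a lead-in
- lid: Loose turned aluminium lid: a flat disc 188 mm across and 6 mm thick with an upright round peg 14 mm thick on its middle, from 6 to 36 mm up; about 0.6 kg. Origin: centre of its underside, z up. At the start it lies on the chamber's ledge. The bench on the right, around x 0.56, y -0.38 m, is clear for it
- carrier: Round aluminium sample carrier, 156 mm across, about 0.5 kg, on three steel balls of 16 mm. Origin: on its axis, level with the balls' undersides, z up. Disc 14 to 22 mm up; around the middle three ring pockets 51 mm across, 9 mm high. In the middle a dark lifting tab, 26 mm long (x), 14 mm thick (y: grip across it), 22 to 56 mm up. The weight lies at the middle
- pocket_1 (a point): Middle of a pocket's floor on the carrier, carrier frame (42, 0, 22) mm; bore 44 mm across, 9 mm deep. A puck in it stands 13 mm above its ring, and about 32 mm from the next puck
- pocket_2 (a point): The same for the second pocket, carrier frame (-19.4, 37.3, 22) mm
- pocket_3 (a point): The same for the third pocket, carrier frame (-19.4, -37.3, 22) mm
- puck_1: Cast sample puck: dark brown round puck 40 mm across and 22 mm high, 60 g, upright on the bench. Origin: centre of its underside, z up. Two or three pucks are present; an absent one has no pose.
- puck_2: A second such puck
- puck_3: A third such puck
- blank: Bystander: blank flange, round, bare metal, 40 mm across and 10 mm high, lying left at the front. Origin: centre of its underside
- weight: Bystander: brass weight with a knob, 31 mm across and 47 mm high. Origin: centre of its underside
- felt_pen: Bystander: black marker, 137 x 17 x 17 mm, lying along the bench's front edge. Origin: middle of its underside
- tape: Bystander: roll of yellow tape, 64 mm across and 18 mm high, right at the front. Origin: centre of its underside
- timer: Bystander: small bench timer, 56 x 64 x 18 mm, at the back right. Origin: centre of its underside
- driver: Bystander: yellow screwdriver 153 mm long, lying at the back. Origin: middle of its underside
Things that resemble listed ones, but are neither listed nor needed, are in the scene too. Leave any green look-alike of the puck_3 alone.

How it is judged:
By the outcome, as a careful person would: the job done as asked, in the order asked, and still so for the second after the job is handed in, with the robot touching nothing.
Of puck_1, puck_2, puck_3 only 2 to 3 are there at a start; the rules pass over those that are not, and their reading is None.
At some moment in a run one of lid, carrier, puck_1, puck_2, puck_3 may be knocked a few centimetres aside while the robot is not near it.
It also fails if it takes over 210 s, if anything falls off the work surface, if the arm or the gripper's body presses on something with over 40 N, if the wrist force passes 120 N, or if a joint passes its speed limit or range.

## Working session

There is one attempt and no reset: what is moved stays moved. The work goes in short steps, Python scripts to look and compute and a shell command to move; the robot and the scene stay as the last step left them, time stands still between calls to the robot, and variables do not carry over. Pictures are saved under pics/ and viewed, about 12 in all and at most 16, crops included, and the job is handed in when it is done.

```bash
mkdir -p pics; ls; cat > h.py <<'E'
import numpy as np, cv2
from workcell import bot
from scipy.spatial.transform import Rotation as R
def cam(n):
    p=bot.camera_params(n); f=200/np.tan(np.radians(p['fovy'])/2)
    return f,p['cx'],p['cy'],cv2.Rodrigues(np.array(p['rvec'],float))[0],np.array(p['tvec'],float).ravel()
def ray(c,uv,z):
    f,cx,cy,Rm,t=c; d=Rm.T@np.array([(uv[0]-cx)/f,(uv[1]-cy)/f,1]); o=-Rm.T@t
    return o+d*(z-o[2])/d[2]
def cloud(c,dep):
    f,cx,cy,Rm,t=c; v,u=np.mgrid[:400,:640]
    P=np.stack([(u-cx)/f*dep,(v-cy)/f*dep,dep],-1)
    W=(P-t)@Rm; W[dep<=0]=np.nan; return W
def proj(c,p):
    f,cx,cy,Rm,t=c; q=Rm@np.array(p)+t; return np.array([f*q[0]/q[2]+cx,f*q[1]/q[2]+cy])
def state():
    s=bot.sense(); q=s['orientation']; Rm=R.from_quat([q[1],q[2],q[3],q[0]]).as_matrix()
    return s,np.array(s['position']),Rm
def go(target):
    "tool-axes offset from the measured tcp to a world target"
    s,p,Rm=state(); return np.round(Rm.T@(np.array(target)-p),4)
E
python3 - <<'E'
from h import *
s,p,Rm=state(); print(s['time_s'],p,Rm.round(3),s['ft_force'],s['width'])
for n in ['scene','top']:
    im,d=bot.capture(n); c=cam(n); W=cloud(c,d); cv2.imwrite(f'pics/{n}0.png',im); np.savez(f'{n}0.npz',im=im,d=d)
    print(n, 'pos',(-c[3].T@c[4]).round(3),c[0])
    for o in ['chamber','lid','carrier','puck_1','blank','weight']:
        for r in bot.outline_of(o,n)[:5]:
            u,v=map(int,r['at']); w=W[r['region']]; 
            print(o,round(r['score'],2),(u,v),np.nanmean(w,0).round(3),'top',np.nanpercentile(w[:,2],95).round(3), r['region'].sum())
    for r in bot.landmark_of('lid',n)[:1]: print('lid lm',r['at'],r['score'])
E
```

```text
pics
0.0 [0.2328209  0.49770249 0.23047429] [[ 0.424  0.906 -0.001]
 [ 0.906 -0.424 -0.001]
 [-0.002 -0.    -1.   ]] [ 0.29541972  0.06446429 -0.13778036] 0.08543554068325453
scene pos [ 0.004 -0.661  1.108] 442.64591937253743
chamber 0.82 (312, 258) [ 0.49  -0.013  0.053] top 0.083 1330
lid 0.81 (310, 233) [0.509 0.024 0.084] top 0.087 2382
carrier 0.94 (261, 202) [0.491 0.269 0.024] top 0.035 1257
carrier 0.37 (312, 254) [ 0.483 -0.009  0.052] top 0.083 1399
puck_1 0.73 (345, 306) [ 0.441 -0.213  0.018] top 0.025 213
puck_1 0.62 (240, 173) [0.499 0.439 0.018] top 0.027 107
puck_1 0.61 (313, 252) [ 0.489 -0.006  0.054] top 0.083 1528
puck_1 0.54 (316, 187) [0.653 0.21  0.018] top 0.025 120
puck_1 0.43 (218, 165) [0.447 0.517 0.017] top 0.025 116
blank 0.51 (231, 193) [0.417 0.38  0.007] top 0.013 79
blank 0.26 (314, 253) [ 0.491 -0.004  0.053] top 0.083 1612
weight 0.47 (291, 169) [0.648 0.337 0.025] top 0.044 82
lid lm [310.5, 232.7] 0.66
top pos [0.441 0.1   1.521] 448.050979429691
chamber 0.86 (329, 183) [0.546 0.027 0.071] top 0.085 502
lid 0.59 (339, 212) [0.512 0.029 0.083] top 0.089 2621
carrier 0.86 (264, 221) [0.493 0.272 0.023] top 0.032 1710
puck_1 0.61 (214, 218) [0.502 0.443 0.02 ] top 0.027 131
puck_1 0.6 (191, 235) [0.446 0.519 0.021] top 0.027 124
blank 0.56 (234, 244) [0.418 0.383 0.007] top 0.014 116
weight 0.57 (245, 173) [0.649 0.341 0.028] top 0.05 81
lid lm [341.6, 214.1] 0.74
```

```bash
python3 - <<'E'
import cv2
t=cv2.imread('pics/top0.png')[100:330,150:500]
cv2.imwrite('pics/topc.png',cv2.resize(t,None,fx=2.25,fy=2.25,interpolation=cv2.INTER_CUBIC))
E
```

```text
(no output)
```

View pics/topc.png

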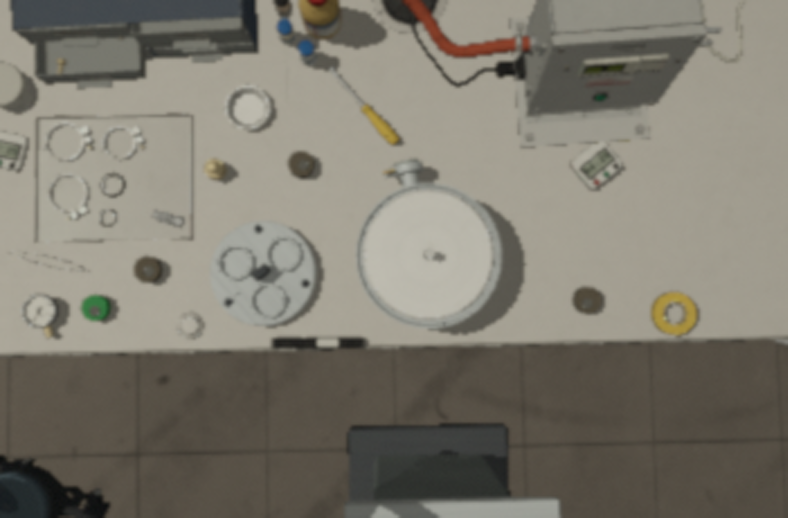

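View pics/scene0.png

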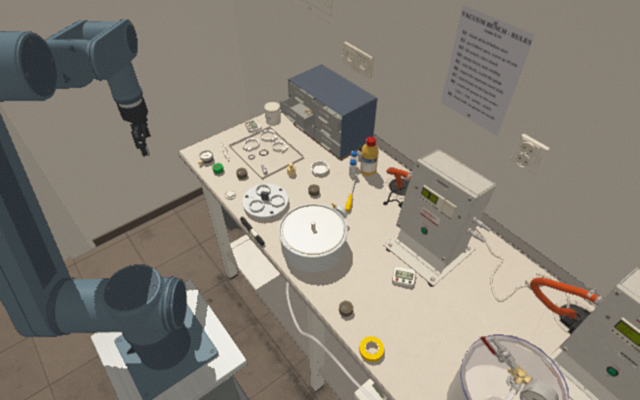

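The top crop shows three brown pucks at (150,270), (303,165) and (587,300). The green look-alike is at (96,307), the lidded chamber at (430,255) with its port up and left, and the carrier at (265,272). I'll go above the lid first.

```bash
python3 - <<'E'
from h import *
print(go([0.47,0.03,0.33]))
c=cam('wrist'); s,p,Rm=state(); print('cam in tool',Rm.T@(-c[3].T@c[4]-p), (Rm.T@c[3].T).round(3),c[0])
# chamber circle from top depth: rim/lid
z=np.load('top0.npz'); W=cloud(cam('top'),z['d']); m=(W[...,2]>.07)&(W[...,2]<.1)&(abs(W[...,0]-.51)<.13)&(abs(W[...,1]-.03)<.13)
pts=W[m][:,:2].astype(np.float32); print(cv2.minEnclosingCircle(pts),pts.mean(0))
E
```

```text
[-0.3236  0.413  -0.0987]
cam in tool [ 0.00017821 -0.0707512  -0.14102404] [[ 1.     0.001 -0.   ]
 [-0.001  0.961  0.277]
 [ 0.    -0.277  0.961]] 288.18908997896887
((0.5118208527565002, 0.028152229264378548), 0.10448306798934937) [0.5113868  0.02857758]
```

```bash
python3 -m inch '[{"offset":[-0.33,0.43,-0.10],"roll":0},{"offset":[-0.33,0.43,-0.10],"roll":0},{"offset":[-0.33,0.43,-0.10],"roll":0},{"offset":[-0.33,0.43,-0.10],"roll":0},{"offset":[-0.33,0.43,-0.10],"roll":0},{"offset":[-0.33,0.43,-0.10],"roll":0},{"offset":[-0.33,0.43,-0.10],"roll":0},{"offset":[-0.33,0.43,-0.10],"roll":0},{"offset":[-0.33,0.43,-0.10],"roll":0},{"offset":[-0.33,0.43,-0.10],"roll":0},{"offset":[-0.33,0.43,-0.10],"roll":0},{"offset":[-0.33,0.43,-0.10],"roll":0}]' 1
python3 - <<'E'
from h import *
s,p,Rm=state(); c=cam('wrist'); im,d=bot.capture('wrist'); cv2.imwrite('pics/w1.png',im)
W=cloud(c,d); print(s['time_s'],p,s['width'])
m=(W[...,2]>.095)&(abs(W[...,0]-.51)<.04)&(abs(W[...,1]-.03)<.04)
q=W[m]; print('peg',m.sum(),q.mean(0),np.percentile(q[:,2],[5,50,95]))
m=(abs(W[...,2]-.083)<.006)&(abs(W[...,0]-.51)<.09)&(abs(W[...,1]-.03)<.09); print('lid z',np.median(W[m][:,2]))
for o,z in [('lid',.077)]:
    for r in bot.landmark_of(o,'wrist')[:2]: print(o,r['at'],r['score'],ray(c,r['at'],z))
E
```

```text
time_s: 2.3
position: [0.482, 0.0181, 0.3312]
orientation: [-0.0, 0.843, 0.537, -0.0]
ft_force: [-0.3, 0.6, 0.0]
width: 0.0855
2.3 [0.48203344 0.01814228 0.33119124] 0.08545056110731564
peg 14966 [0.48327717 0.04676426 0.40234534] [0.35765138 0.41046564 0.42640565]
lid z 0.08151624369043706
lid [333.6, 188.2] 0.94 [0.50831372 0.02821055 0.077     ]
lid [118.6, 221.1] 0.16 [ 0.42132327 -0.27485622  0.077     ]
```

View pics/w1.png

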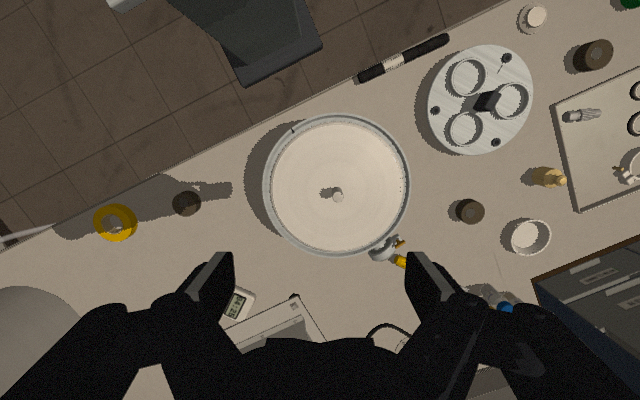

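The wrist view shows the peg at (338,194) and the chamber's front mark at (292,130). The carrier screws are at (507,57), (435,110) and (495,142), with the black line at the first of them.

```bash
python3 - <<'E'
from h import *
s,p,Rm=state(); c=cam('wrist'); im,d=bot.capture('wrist'); W=cloud(c,d)
m=(W[...,2]>.10)&(W[...,2]<.13)&(abs(W[...,0]-.51)<.04)&(abs(W[...,1]-.03)<.04)
q=W[m]; print('peg',m.sum(),q.mean(0),np.percentile(q[:,2],[5,50,95]))
m=(W[...,2]>.07)&(W[...,2]<.1)&(abs(W[...,0]-.51)<.13)&(abs(W[...,1]-.03)<.13)
print('chamber',cv2.minEnclosingCircle(W[m][:,:2].astype(np.float32)))
f=ray(c,(292,130),.082); print('front mark',f)
print('port', ray(c,(382,249),.04))
s1,s2,s3=[ray(c,u,.025)[:2] for u in [(507,57),(435,110),(495,142)]]
A=np.array([[-66,0],[37.9,54.1],[37.9,-54.1]])/1000
for B in ([s1,s2,s3],[s1,s3,s2]):
    B=np.array(B);a=A-A.mean(0);b=B-B.mean(0);
    H=a.T@b;U,S,V=np.linalg.svd(H);Rr=V.T@np.diag([1,np.sign(np.linalg.det(V.T@U.T))])@U.T
    print('carrier',B.mean(0)-Rr@A.mean(0),np.degrees(np.arctan2(Rr[1,0],Rr[0,0])),'res',np.linalg.norm(a@Rr.T-b,axis=1))
for r in bot.outline_of('puck_1','wrist')[:5]:
    w=W[r['region']]; w=w[w[:,2]>.015]; print('puck',r['score'],r['at'],np.nanmean(w,0), im[r['region']].mean(0))
print(go([.5105,.0285,.20]))
E
```

```text
peg 118 [0.51162561 0.03036735 0.11035338] [0.1035092  0.11133591 0.11245413]
chamber ((0.5122424364089966, 0.030675170943140984), 0.10440525412559509)
front mark [0.41303127 0.01090295 0.082     ]
port [0.64327471 0.05641389 0.04      ]
carrier [0.49276498 0.27304559] -50.81318819623461 res [0.00042957 0.10744116 0.10767498]
carrier [0.49275551 0.27303784] -50.59865511309656 res [0.00036121 0.00067301 0.00066142]
puck 0.82 [187.2, 199.1] [ 0.4437056  -0.20593232  0.02040106] [31.49097473 41.46750903 48.05595668]
puck 0.71 [592.8, 57.1] [0.50183026 0.44414862 0.0201764 ] [40.62438057 53.00891972 61.52229931]
puck 0.69 [402.5, 54.0] [0.38891052 0.19298844 0.01559715] [48.07261592 54.07874016 58.49868766]
puck 0.62 [471.9, 209.2] [0.65446709 0.21463369 0.02018205] [45.17910448 58.3747927  67.2039801 ]
puck 0.56 [631.5, 6.1] [0.45849983 0.50766978 0.01739894] [17.18367347 45.40816327 12.17006803]
[0.0215 0.021  0.1314]
```

```bash
python3 -m inch '[{"offset":[0.0236,0.022,0.13],"roll":0},{"offset":[0.0236,0.022,0.13],"roll":0},{"offset":[0.0236,0.022,0.16],"roll":0},{"offset":[0.0236,0.022,0.18],"roll":0},{"offset":[0.0236,0.022,0.20],"roll":0},{"offset":[0.0236,0.022,0.22],"roll":0},{"offset":[0.0236,0.022,0.235],"roll":0},{"offset":[0.0236,0.022,0.243],"roll":0},{"offset":[0.0236,0.022,0.243],"roll":0}]' 1
python3 -m inch '[{"offset":[0,0,0],"roll":0},{"offset":[0,0,0],"roll":0},{"offset":[0,0,0],"roll":0},{"offset":[0,0,0],"roll":0},{"offset":[0,0,0],"roll":0},{"offset":[0,0,0],"roll":0},{"offset":[0,0,0],"roll":0},{"offset":[0,0,0],"roll":0}]' 0
python3 -m inch '[{"offset":[0,0,-0.01],"roll":0},{"offset":[0,0,-0.02],"roll":0},{"offset":[0,0,-0.04],"roll":0},{"offset":[0,0,-0.08],"roll":0},{"offset":[0,0,-0.11],"roll":0},{"offset":[0,0,-0.11],"roll":0}]'
python3 - <<'E'
from h import *
print(go([.56,-.38,.21]), state()[1])
z=np.load('scene0.npz')
W=cloud(cam('top'),np.load('top0.npz')['d'])
m=(np.hypot(W[...,0]-.56,W[...,1]+.38)<.13)&(W[...,2]>.008); print(m.sum(), W[m][:40:4].round(3))
E
```

```text
time_s: 3.62
position: [0.5125, 0.0291, 0.0881]
orientation: [-0.0, 0.844, 0.537, -0.0]
ft_force: [-0.3, 0.0, -0.0]
width: 0.0856
time_s: 4.62
position: [0.5129, 0.0291, 0.0888]
orientation: [0.0, 0.844, 0.537, 0.0]
ft_force: [-1.7, 0.4, 5.7]
width: 0.0124
time_s: 5.38
position: [0.5142, 0.0287, 0.2006]
orientation: [0.002, 0.844, 0.537, 0.002]
ft_force: [0.2, -0.4, -7.7]
width: 0.0125
[-0.3507  0.2148 -0.0087] [0.51417617 0.0287372  0.2006226 ]
128 [[ 0.685 -0.376  0.01 ]
 [ 0.675 -0.383  0.008]
 [ 0.649 -0.3    0.008]
 [ 0.641 -0.323  0.01 ]
 [ 0.611 -0.449  0.009]
 [ 0.592 -0.369  0.01 ]
 [ 0.581 -0.454  0.009]
 [ 0.568 -0.423  0.008]
 [ 0.554 -0.398  0.008]
 [ 0.551 -0.4    0.012]]
```

```bash
python3 -m inch '[{"offset":[-0.03,0.02,0],"roll":0},{"offset":[-0.08,0.05,0],"roll":0},{"offset":[-0.13,0.08,0],"roll":0},{"offset":[-0.18,0.11,0],"roll":0},{"offset":[-0.23,0.14,0],"roll":0},{"offset":[-0.28,0.17,0],"roll":0},{"offset":[-0.32,0.195,0],"roll":0},{"offset":[-0.345,0.212,0],"roll":0},{"offset":[-0.351,0.215,0],"roll":0},{"offset":[-0.351,0.215,0],"roll":0}]'
python3 -m inch '[{"offset":[0,0,0.04],"roll":0},{"offset":[0,0,0.08],"roll":0},{"offset":[0,0,0.12],"roll":0},{"offset":[0,0,0.15],"roll":0},{"offset":[0,0,0.17],"roll":0},{"offset":[0,0,0.178],"roll":0},{"offset":[0,0,0.18],"roll":0}]'
```

```text
time_s: 6.62
position: [0.5577, -0.3794, 0.1959]
orientation: [-0.002, 0.844, 0.536, -0.0]
ft_force: [0.1, 0.3, -6.6]
width: 0.0124
time_s: 7.5
position: [0.5589, -0.3799, 0.0187]
orientation: [0.0, 0.844, 0.537, 0.0]
ft_force: [0.6, 0.0, -6.5]
width: 0.0124
```

```bash
python3 -m inch '[{"offset":[0,0,0.002],"roll":0},{"offset":[0,0,0.004],"roll":0},{"offset":[0,0,0.006],"roll":0},{"offset":[0,0,0.0065],"roll":0},{"offset":[0,0,0.0065],"roll":0}]'
```

```text
time_s: 8.12
position: [0.5586, -0.3801, 0.0119]
orientation: [0.0, 0.844, 0.537, 0.0]
ft_force: [0.2, -0.3, -6.0]
width: 0.0123
```

```bash
python3 -m inch '[{"offset":[0,0,0.001],"roll":0},{"offset":[0,0,0.0015],"roll":0},{"offset":[0,0,0.002],"roll":0},{"offset":[0,0,0.002],"roll":0}]'
```

```text
time_s: 8.62
position: [0.5586, -0.3802, 0.0119]
orientation: [0.0, 0.844, 0.537, -0.0]
ft_force: [-4.1, 3.4, 7.8]
width: 0.0123
```

```bash
python3 -m inch '[{"offset":[0,0,0],"roll":0},{"offset":[0,0,0],"roll":0},{"offset":[0,0,0],"roll":0},{"offset":[0,0,0],"roll":0},{"offset":[0,0,-0.04],"roll":0},{"offset":[0,0,-0.10],"roll":0},{"offset":[0,0,-0.16],"roll":0},{"offset":[0,0,-0.22],"roll":0},{"offset":[0,0,-0.26],"roll":0},{"offset":[0,0,-0.26],"roll":0}]' 1
python3 - <<'E'
from h import *
s,p,Rm=state(); print(s['qpos'],p,np.degrees(np.arctan2(Rm[1,0],Rm[0,0]))); print(go([.48,.26,.28]))
im,d=bot.capture('wrist'); c=cam('wrist');W=cloud(c,d)
m=(abs(W[...,2]-.006)<.012)&(np.hypot(W[...,0]-.5586,W[...,1]+.38)<.085)
P=np.c_[W[m][:,:2],np.ones(m.sum())]; print('lid plane',np.linalg.lstsq(P,W[m][:,2],rcond=None)[0], np.median(W[m][:,2]))
E
```

```text
time_s: 9.88
position: [0.56, -0.3813, 0.2749]
orientation: [0.004, 0.844, 0.537, 0.001]
ft_force: [-0.2, -0.1, -0.4]
width: 0.0853
[-7.62087587e-01  4.67268570e-01  1.12597261e+00  6.68276131e-05
  1.53933157e+00 -1.89518143e+00] [ 0.56000298 -0.3812861   0.27488449] 64.92070142939771
[ 0.5469 -0.3442 -0.0096]
lid plane [-0.00481851  0.00336247  0.00560085] 0.0016444743865855153
```

```bash
python3 -m inch '[{"offset":[0.05,-0.031,0],"roll":0},{"offset":[0.10,-0.063,0],"roll":3},{"offset":[0.15,-0.094,0],"roll":6},{"offset":[0.20,-0.126,0],"roll":9},{"offset":[0.25,-0.157,0],"roll":12},{"offset":[0.30,-0.189,0],"roll":15},{"offset":[0.35,-0.22,0],"roll":18},{"offset":[0.40,-0.252,0],"roll":21},{"offset":[0.45,-0.283,0],"roll":24},{"offset":[0.50,-0.315,0],"roll":25.5},{"offset":[0.547,-0.344,0],"roll":25.5},{"offset":[0.547,-0.344,0],"roll":25.5}]' 0.5
python3 -m inch '[{"offset":[0,0,0],"roll":0},{"offset":[0,0,0],"roll":0}]'
cat > meas.py <<'E'
from h import *
s,p,Rm=state(); c=cam('wrist'); im,d=bot.capture('wrist'); cv2.imwrite('pics/w2.png',im); W=cloud(c,d)
print(s['time_s'],p,np.degrees(np.arctan2(Rm[1,0],Rm[0,0])),s['width'])
for r in bot.landmark_of('carrier','wrist')[:1]: print('lm',r['at'],r['score'],ray(c,r['at'],0))
m=(W[...,2]>.045)&(W[...,2]<.065)&(np.hypot(W[...,0]-.4928,W[...,1]-.273)<.07)
q=W[m].astype(np.float32); print('tab',len(q),q.mean(0), cv2.minAreaRect(q[:,:2]*1000))
for k in 'cone','groove','flat':pass
print(go([.4928,.273,.035]))
E
python3 meas.py
```

```text
time_s: 11.42
position: [0.4768, 0.2645, 0.2676]
orientation: [-0.001, 0.94, 0.34, -0.002]
ft_force: [0.3, -0.9, 0.7]
width: 0.0428
time_s: 11.68
position: [0.479, 0.2599, 0.2691]
orientation: [0.0, 0.942, 0.336, -0.001]
ft_force: [-0.4, -0.4, 0.1]
width: 0.0427
11.675 [0.47896999 0.2598616  0.26910823] 39.320266629377386 0.042741526574311524
lm [331.8, 172.5] 0.96 [0.49245309 0.27085112 0.        ]
tab 227 [0.49260828 0.2755708  0.05370253] ((493.1590576171875, 275.0964660644531), (12.792021751403809, 25.039186477661133), 39.93975830078125)
[ 0.0189 -0.0016  0.2346]
```

View pics/w2.png

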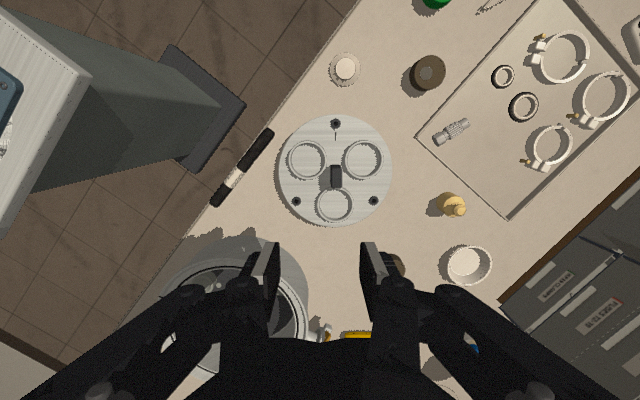

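```bash
python3 - <<'E'
from h import *
c=cam('wrist'); im=cv2.imread('pics/w2.png',0)
B=[]
for u,v in [(336,124),(373,201),(296,201)]:   # cone, ?, ?
    w=im[v-7:v+8,u-7:u+8]; m=cv2.moments((w<90).astype(np.uint8),True); uv=(u-7+m['m10']/m['m00'],v-7+m['m01']/m['m00']); B.append(ray(c,uv,.025)[:2]); print(uv,m['m00'])
B=np.array(B)
A=np.array([[-66,0],[37.9,54.1],[37.9,-54.1]])/1000
for b0 in (B,B[[0,2,1]]):
    M,_=cv2.estimateAffinePartial2D(A*1000,b0*1000); print(M, np.degrees(np.arctan2(M[1,0],M[0,0])))
E
```

```text
(334.83561643835617, 123.24657534246575) 73.0
(372.93220338983053, 200.10169491525423) 59.0
(295.45, 201.0) 60.0
[[  0.63668285   0.76291676 493.18403386]
 [ -0.76291676   0.63668285 274.60954579]] -50.15372642868567
[[-2.61935028e-01  9.61329546e-01  4.34018593e+02]
 [-9.61329546e-01 -2.61935028e-01  2.61650028e+02]] -105.24148457444743
```

```bash
python3 -m inch '[{"offset":[0.0202,-0.0025,0.05],"roll":-0.5},{"offset":[0.0202,-0.0025,0.10],"roll":-0.5},{"offset":[0.0202,-0.0025,0.15],"roll":-0.5},{"offset":[0.0202,-0.0025,0.18],"roll":-0.5},{"offset":[0.0202,-0.0025,0.205],"roll":-0.5},{"offset":[0.0202,-0.0025,0.22],"roll":-0.5},{"offset":[0.0202,-0.0025,0.23],"roll":-0.5},{"offset":[0.0202,-0.0025,0.233],"roll":-0.5},{"offset":[0.0202,-0.0025,0.233],"roll":-0.5}]' 0.45
python3 -m inch '[{"offset":[0,0,0],"roll":0},{"offset":[0,0,0],"roll":0},{"offset":[0,0,0],"roll":0},{"offset":[0,0,0],"roll":0},{"offset":[0,0,0],"roll":0},{"offset":[0,0,0],"roll":0},{"offset":[0,0,0],"roll":0}]' 0
python3 -m inch '[{"offset":[0,0,-0.005],"roll":0},{"offset":[0,0,-0.02],"roll":0},{"offset":[0,0,-0.05],"roll":0},{"offset":[0,0,-0.10],"roll":0},{"offset":[0,0,-0.15],"roll":0},{"offset":[0,0,-0.18],"roll":0},{"offset":[0,0,-0.18],"roll":0},{"offset":[0,0,-0.18],"roll":0}]'
```

```text
time_s: 12.9
position: [0.4934, 0.276, 0.0374]
orientation: [0.0, 0.94, 0.341, 0.001]
ft_force: [0.3, 0.7, -0.3]
width: 0.0384
time_s: 13.78
position: [0.4938, 0.2763, 0.0377]
orientation: [0.0, 0.94, 0.341, 0.001]
ft_force: [0.7, 0.2, 5.3]
width: 0.0126
time_s: 14.78
position: [0.4917, 0.2756, 0.2153]
orientation: [-0.0, 0.94, 0.341, -0.001]
ft_force: [-0.2, -0.1, -4.9]
width: 0.0124
```

```bash
python3 - <<'E'
from h import *
A=dict(seat_cone=(-66,0),seat_groove=(37.9,54.1),seat_flat=(37.9,-54.1))
for n in ['top','scene']:
    im,d=bot.capture(n); c=cam(n); src=[];dst=[]
    cv2.imwrite(f'pics/{n}3.png',im)
    for k,a in A.items():
        r=bot.landmark_of(k,n)
        if r: w=ray(c,r[0]['at'],.0173); print(n,k,np.round(r[0]['at'],1),round(r[0]['score'],2),w); src.append(a);dst.append(w[:2]*1000)
    if len(src)>1:
        M,_=cv2.estimateAffinePartial2D(np.array(src,float),np.array(dst)); print(M[:,2],np.degrees(np.arctan2(M[1,0],M[0,0])),np.hypot(M[0,0],M[1,0]))
im=cv2.imread('pics/top3.png')[150:270,230:400]; cv2.imwrite('pics/top3c.png',cv2.resize(im,None,fx=4.5,fy=4.5,interpolation=cv2.INTER_CUBIC))
E
```

```text
top seat_cone [346.1 229.7] 0.85 [0.45853578 0.0055722  0.0173    ]
top seat_groove [319.  204.3] 0.81 [0.54562193 0.09460789 0.0173    ]
top seat_flat [354.3 198.9] 0.78 [ 0.5614642  -0.02466625  0.0173    ]
[525.22389281  27.40597766] 18.12851955037727 1.0632020069831791
scene seat_cone [296.9 250.3] 0.96 [0.45313962 0.03304081 0.0173    ]
scene seat_groove [306.5 226.2] 0.96 [0.53448396 0.09227903 0.0173    ]
scene seat_flat [333.9 240.2] 0.78 [ 0.56756492 -0.0066612   0.0173    ]
[509.20472908  41.47777053] 8.557939482967969 0.8590359842786749
```

View pics/top3c.png

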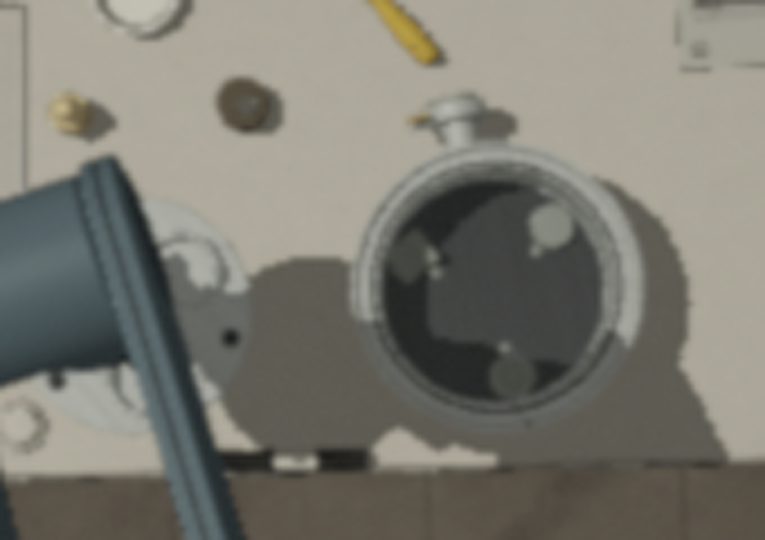

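```bash
python3 - <<'E'
from h import *
c=cam('top')
px={'cone':((343.8,234),.027,(-66,0)),'groove':((321.1,206.7),.027,(37.9,54.1)),'flat':((352.2,200.2),.0173,(37.9,-54.1))}
src=[];dst=[]
for k,(uv,z,a) in px.items(): dst.append(ray(c,uv,z)[:2]*1000);src.append(a)
M,_=cv2.estimateAffinePartial2D(np.array(src,float),np.array(dst)); print(M[:,2],np.degrees(np.arctan2(M[1,0],M[0,0])),np.hypot(M[0,0],M[1,0]))
d=np.load('top0.npz'); im=cv2.imread('pics/top3.png')
# port and front mark bearing in the top view
print('port cap',ray(c,(230+462/4.5,150+104/4.5),.045),'mark',ray(c,(230+529/4.5,150+422/4.5),.082))
s,p,Rm=state(); print(p,np.degrees(np.arctan2(Rm[1,0],Rm[0,0])),go([.512,.0295,.215]),s['qpos'])
E
```

```text
[509.56376278  27.52995987] 11.29657452111749 1.0007073540848428
port cap [0.64660337 0.04723035 0.045     ] mark [0.41280497 0.00611704 0.082     ]
[0.49274213 0.27588975 0.2161515 ] 39.91192494676997 [-0.1433  0.2013  0.0012] [ 3.12934297e-01  2.96026774e-01  1.52176995e+00 -1.57863887e-06
  1.32494413e+00 -3.83659590e-01]
```

```bash
python3 -m inch '[{"offset":[-0.02,0.03,0],"roll":-7},{"offset":[-0.04,0.055,0],"roll":-15},{"offset":[-0.06,0.085,0],"roll":-23},{"offset":[-0.08,0.112,0],"roll":-31},{"offset":[-0.10,0.14,0],"roll":-39},{"offset":[-0.12,0.17,0],"roll":-47},{"offset":[-0.135,0.19,0],"roll":-55},{"offset":[-0.144,0.201,0],"roll":-61.3},{"offset":[-0.144,0.201,0],"roll":-61.3},{"offset":[-0.144,0.201,0],"roll":-61.3},{"offset":[-0.144,0.201,0],"roll":-61.3}]'
python3 - <<'E'
from h import *
s,p,Rm=state(); print(p,np.degrees(np.arctan2(Rm[1,0],Rm[0,0])),go([.511,.029,.10]))
im,d=bot.capture('wrist'); c=cam('wrist'); W=cloud(c,d); cv2.imwrite('pics/w4.png',im)
E
```

```text
time_s: 16.55
position: [0.5113, 0.0302, 0.2168]
orientation: [-0.0, 0.635, 0.773, 0.0]
ft_force: [0.3, 0.2, -4.7]
width: 0.0126
[0.51134728 0.03017773 0.21680835] 101.20157489972307 [-0.0011 -0.0006  0.1168]
```

View pics/w4.png

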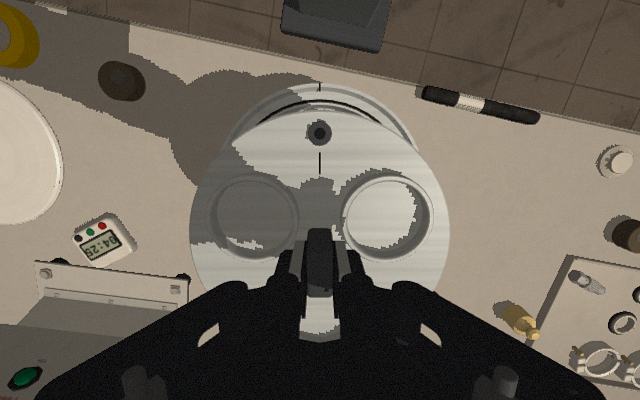

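```bash
python3 - <<'E'
from h import *
c=cam('wrist'); s,p,Rm=state()
ex=np.array([np.cos(np.radians(11.2)),np.sin(np.radians(11.2))])
a=ray(c,(319.5,133),.204); print('carrier c',a[:2]+.066*ex)
b=ray(c,(319.5,87),.082); print('mark',b,'chamber c if r=.101-.104',b[:2]+.1015*ex)
# rim outer-edge fit from depth
im,d=bot.capture('wrist'); W=cloud(c,d); m=(W[...,2]>.07)&(W[...,2]<.09)&(W[...,0]<.6)&(np.hypot(W[...,0]-.511,W[...,1]-.03)<.12)
q=W[m][:,:2]; print(m.sum(), np.percentile(np.hypot(*(q-[.5113,.0295]).T),[2,50,98]))
from scipy.optimize import least_squares
r=np.hypot(*(q-[.5113,.0295]).T); q=q[(r>.085)]
ang=np.arctan2(q[:,1]-.0295,q[:,0]-.5113); o=[]
for k in np.arange(-np.pi,np.pi,.06):
    mm=abs(ang-k)<.03
    if mm.sum()>4: rr=np.hypot(*(q[mm]-[.5113,.0295]).T); o.append(q[mm][rr.argmax()])
o=np.array(o); f=least_squares(lambda v:np.hypot(o[:,0]-v[0],o[:,1]-v[1])-.104,[.511,.03],loss='soft_l1',f_scale=.001); print(len(o),f.x,abs(f.fun).mean())
E
```

```text
carrier c [0.51257059 0.03077875]
mark [0.41330897 0.01116935 0.082     ] chamber c if r=.101-.104 [0.51287591 0.03088414]
3901 [0.08573866 0.09668819 0.10344657]
39 [0.51185683 0.03071396] 9.926774816912967e-05
```

```bash
python3 -m inch '[{"offset":[0,-0.0005,0.03],"roll":0},{"offset":[0,-0.0005,0.06],"roll":0},{"offset":[0,-0.0005,0.09],"roll":0},{"offset":[0,-0.0005,0.11],"roll":0},{"offset":[0,-0.0005,0.125],"roll":0},{"offset":[0,-0.0005,0.135],"roll":0},{"offset":[0,-0.0005,0.143],"roll":0},{"offset":[0,-0.0005,0.148],"roll":0},{"offset":[0,-0.0005,0.152],"roll":0},{"offset":[0,-0.0005,0.152],"roll":0}]'
```

```text
time_s: 17.9
position: [0.5109, 0.0293, 0.0648]
orientation: [-0.0, 0.635, 0.773, -0.0]
ft_force: [0.3, -0.4, -3.9]
width: 0.0124
```

```bash
python3 -m inch '[{"offset":[0,0,0.003],"roll":0},{"offset":[0,0,0.005],"roll":0},{"offset":[0,0,0.007],"roll":0},{"offset":[0,0,0.008],"roll":0},{"offset":[0,0,0.008],"roll":0}]'
```

```text
time_s: 18.52
position: [0.5109, 0.0293, 0.0567]
orientation: [-0.0, 0.635, 0.773, -0.0]
ft_force: [-0.9, 0.5, -3.3]
width: 0.0124
```

```bash
python3 -m inch '[{"offset":[0,0,0.001],"roll":0},{"offset":[0,0,0.002],"roll":0},{"offset":[0,0,0.0025],"roll":0},{"offset":[0,0,0.0025],"roll":0}]'
```

```text
time_s: 19.02
position: [0.5108, 0.0296, 0.0551]
orientation: [-0.0, 0.635, 0.773, 0.0]
ft_force: [-4.2, 3.0, 5.2]
width: 0.0122
```

Contact at the expected height. I'll release and rise to look.

```bash
python3 -m inch '[{"offset":[0,0,0],"roll":0},{"offset":[0,0,0],"roll":0},{"offset":[0,0,0],"roll":0},{"offset":[0,0,-0.02],"roll":0},{"offset":[0,0,-0.06],"roll":0},{"offset":[0,0,-0.12],"roll":0},{"offset":[0,0,-0.18],"roll":0},{"offset":[0,0,-0.24],"roll":0},{"offset":[-0.05,-0.06,-0.25],"roll":0},{"offset":[-0.05,-0.06,-0.25],"roll":0},{"offset":[-0.05,-0.06,-0.25],"roll":0}]' 0.45
cat > w5.py <<'E'
from h import *
import sys
s,p,Rm=state(); c=cam('wrist'); im,d=bot.capture('wrist'); W=cloud(c,d); cv2.imwrite(f'pics/{sys.argv[1]}.png',im)
print(s['time_s'],p,np.degrees(np.arctan2(Rm[1,0],Rm[0,0])))
r=np.hypot(W[...,0]-.5117,W[...,1]-.0305); m=(r<.074)&(W[...,2]>.03)&(W[...,2]<.044)
P=np.c_[W[m][:,0]-.5117,W[m][:,1]-.0305,np.ones(m.sum())]
co=np.linalg.lstsq(P,W[m][:,2],rcond=None)[0]; print('disc plane tilt',co,'median z',np.median(W[m][:,2]),m.sum())
for n in 'pocket_1','pocket_2','pocket_3':
    for r in bot.landmark_of(n,'wrist')[:3]: print(n,np.round(r['at']),round(r['score'],2),ray(c,r['at'],.0393))
for r in bot.outline_of('puck_1','wrist')[:5]:
    w=W[r['region']]; w=w[w[:,2]>.015]; print('puck',round(r['score'],2),np.round(r['at']),np.nanmean(w,0).round(4))
E
python3 w5.py w5
```

```text
time_s: 20.4
position: [0.4614, -0.032, 0.3043]
orientation: [0.0, 0.636, 0.772, 0.0]
ft_force: [0.4, -0.5, -0.3]
width: 0.0385
20.4 [ 0.46142359 -0.0319757   0.30427318] 101.08159093817282
disc plane tilt [-9.41791112e-04  3.45690307e-05  3.78124114e-02] median z 0.037671804814709636 6202
pocket_1 [351. 242.] 0.98 [0.55578976 0.03620213 0.0393    ]
pocket_1 [328. 200.] 0.93 [ 0.4973349  -0.01082778  0.0393    ]
pocket_1 [379. 202.] 0.9 [0.48607907 0.06209949 0.0393    ]
pocket_2 [351. 242.] 0.98 [0.55578976 0.03620213 0.0393    ]
pocket_2 [328. 200.] 0.93 [ 0.4973349  -0.01082778  0.0393    ]
pocket_2 [379. 202.] 0.9 [0.48607907 0.06209949 0.0393    ]
pocket_3 [351. 242.] 0.98 [0.55578976 0.03620213 0.0393    ]
pocket_3 [328. 200.] 0.93 [ 0.4973349  -0.01082778  0.0393    ]
pocket_3 [379. 202.] 0.9 [0.48607907 0.06209949 0.0393    ]
puck 0.91 [598. 250.] [0.5014 0.4427 0.0201]
puck 0.83 [201. 132.] [ 0.4426 -0.2067  0.0205]
```

View pics/w5.png

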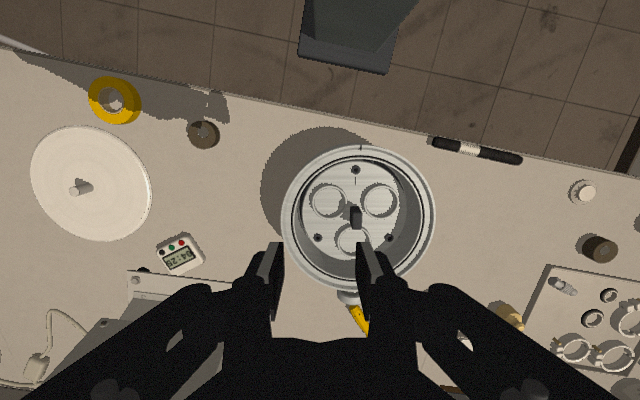

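The carrier is home. Its disc is level within 0.05°, and its screws and line point at the chamber mark at (356,170). Next is the right-hand brown puck, at (203,133), for pocket 1.

```bash
python3 -m inch '[{"offset":[-0.05,-0.02,0],"roll":0},{"offset":[-0.10,-0.035,0.03],"roll":0},{"offset":[-0.15,-0.045,0.06],"roll":0},{"offset":[-0.168,-0.052,0.10],"roll":0},{"offset":[-0.168,-0.052,0.13],"roll":0},{"offset":[-0.168,-0.052,0.13],"roll":0},{"offset":[-0.168,-0.052,0.13],"roll":0}]' 0.8
cat > pk.py <<'E'
from h import *
import sys
s,p,Rm=state(); c=cam('wrist'); im,d=bot.capture('wrist'); W=cloud(c,d)
print(s['time_s'],p,np.degrees(np.arctan2(Rm[1,0],Rm[0,0])),s['width'])
cv2.imwrite(f'pics/{sys.argv[1]}.png',im); best=None
for r in bot.outline_of('puck_1','wrist')[:4]:
    g=r['region']; w=W[g]; w=w[(w[:,2]>.015)&(w[:,2]<.03)].astype(np.float32)
    if len(w)<20: continue
    print('puck',round(r['score'],2),np.round(r['at']),'encl',np.round(cv2.minEnclosingCircle(w[:,:2]),4) if 0 else [np.round(x,4) for x in cv2.minEnclosingCircle(w[:,:2])],w.mean(0).round(4),im[g].mean(0).round())
for r in bot.landmark_of('puck_1','wrist')[:3]: print('lm',round(r['score'],2),np.round(r['at']),ray(c,r['at'],0).round(4))
E
python3 pk.py p1
```

```text
time_s: 21.52
position: [0.4444, -0.2062, 0.1752]
orientation: [0.001, 0.634, 0.773, 0.0]
ft_force: [0.1, -0.1, -0.4]
width: 0.0686
21.525 [ 0.444393   -0.20621464  0.17519871] 101.27581885944332 0.06856672142206925Traceback (most recent call last):
  File "pk.py", line 9, in <module>
    print('puck',round(r['score'],2),np.round(r['at']),'encl',np.round(cv2.minEnclosingCircle(w[:,:2]),4) if 0 else [np.round(x,4) for x in cv2.minEnclosingCircle(w[:,:2])],w.mean(0).round(4),im[g].mean(0).round())
                                                                                                                                            ~~~~~~~~~~~~~~~~~~~~~~^^^^^^^^^
cv2.error: OpenCV(4.12.0) /io/opencv/modules/imgproc/src/shapedescr.cpp:201: error: (-215:Assertion failed) count >= 0 && (depth == CV_32F || depth == CV_32S) in function 'minEnclosingCircle'
```

View pics/p1.png

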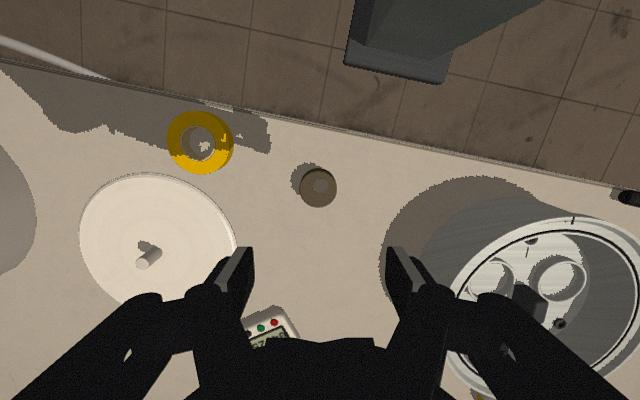

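The brown puck is at (318,187). The lid lies flat at left, and the tape at (200,142) is clear of it.

```bash
sed -i 's/np.round(cv2.*if 0 else //; s/minEnclosingCircle(w\[:,:2\])/minEnclosingCircle(np.ascontiguousarray(w[:,:2]))/' pk.py; sed -i 's/^for r in bot.landmark/for r in bot.landmark/' pk.py; python3 pk.py p1
```

```text
21.625 [ 0.44464154 -0.20646251  0.1758739 ] 101.27829043117093 0.06854861393604245
puck 0.55 [318. 184.] encl [array([ 0.4431, -0.208 ]), np.float64(0.0201)] [ 0.4423 -0.2082  0.0205] [59. 76. 87.]
lm 0.96 [314. 182.] [ 0.4414 -0.2128  0.    ]
```

```bash
python3 -m inch '[{"offset":[-0.0013,-0.0018,0.04],"roll":0},{"offset":[-0.0013,-0.0018,0.08],"roll":0},{"offset":[-0.0013,-0.0018,0.115],"roll":0},{"offset":[-0.0013,-0.0018,0.14],"roll":0},{"offset":[-0.0013,-0.0018,0.16],"roll":0},{"offset":[-0.0013,-0.0018,0.17],"roll":0},{"offset":[-0.0013,-0.0018,0.17],"roll":0},{"offset":[-0.0013,-0.0018,0.17],"roll":0}]' 0.8
python3 -m inch '[{"offset":[0,0,0],"roll":0},{"offset":[0,0,0],"roll":0},{"offset":[0,0,0],"roll":0},{"offset":[0,0,0],"roll":0},{"offset":[0,0,0],"roll":0},{"offset":[0,0,0],"roll":0}]' 0
python3 -m inch '[{"offset":[0,0,-0.01],"roll":0},{"offset":[0,0,-0.04],"roll":0},{"offset":[0,0,-0.09],"roll":0},{"offset":[0,0,-0.14],"roll":0},{"offset":[0,0,-0.16],"roll":0},{"offset":[0,0,-0.16],"roll":0},{"offset":[0,0,-0.16],"roll":0}]'
cat > held.py <<'E'
from h import *
import sys
im,d=bot.capture('wrist'); s,p,Rm=state(); c=cam('wrist'); W=cloud(c,d); cv2.imwrite(f'pics/{sys.argv[1]}.png',im)
T=(W-p)@Rm   # tool frame
m=(abs(T[...,0])<.019)&(abs(T[...,1])<.03)&(T[...,2]>-.03)&(T[...,2]<.012)
q=T[m]; print('held pts',m.sum(),'y min/max',np.percentile(q[:,1],[1,50,99]),'z',np.percentile(q[:,2],[1,50,99]))
for r in bot.outline_of('puck_1','wrist')[:2]: print(round(r['score'],2),np.round(r['at']))
print(p,s['width'],np.degrees(np.arctan2(Rm[1,0],Rm[0,0])))
E
python3 held.py h1
```

```text
time_s: 22.78
position: [0.4426, -0.2083, 0.0051]
orientation: [0.001, 0.635, 0.773, 0.0]
ft_force: [0.2, 0.2, -0.7]
width: 0.0683
time_s: 23.52
position: [0.4424, -0.2084, 0.0054]
orientation: [0.001, 0.635, 0.773, -0.0]
ft_force: [-0.6, 1.1, 6.7]
width: 0.0372
time_s: 24.4
position: [0.4413, -0.2074, 0.1634]
orientation: [-0.001, 0.635, 0.773, -0.0]
ft_force: [0.3, -0.7, -1.1]
width: 0.0371
held pts 5828 y min/max [-0.01897655 -0.00370352  0.01863268] z [-0.02785646 -0.01501709  0.00380153]
0.7 [316. 262.]
[ 0.44110769 -0.20727551  0.16301695] 0.03730566585612819 101.21112772876894
```

View pics/h1.png

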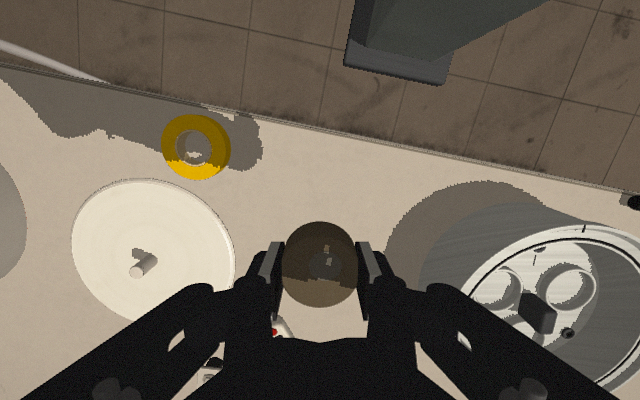

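```bash
python3 -m inch '[{"offset":[0.02,0.015,0],"roll":0},{"offset":[0.06,0.043,0],"roll":0},{"offset":[0.10,0.072,0],"roll":0},{"offset":[0.14,0.10,0],"roll":0},{"offset":[0.18,0.13,0],"roll":0},{"offset":[0.205,0.147,0],"roll":0},{"offset":[0.219,0.1577,0],"roll":0},{"offset":[0.219,0.1577,0],"roll":0},{"offset":[0.219,0.1577,0],"roll":0},{"offset":[0.219,0.1577,0],"roll":0}]'
python3 - <<'E'
from h import *
print(go([.5532,.0382,.06]))
im,d=bot.capture('wrist'); c=cam('wrist'); cv2.imwrite('pics/w6.png',im)
E
```

```text
time_s: 25.75
position: [0.5537, 0.0364, 0.1643]
orientation: [-0.0, 0.635, 0.772, -0.0]
ft_force: [-0.3, -0.0, -1.5]
width: 0.0373
[ 1.900e-03 -1.000e-04  1.043e-01]
```

View pics/w6.png

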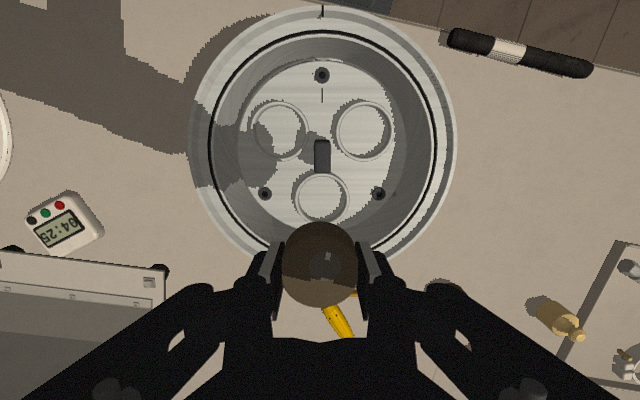

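```bash
python3 - <<'E'
from h import *
c=cam('wrist'); im=cv2.imread('pics/w6.png',0)
B=[]
for u,v in [(322,75),(379,194),(265,194)]:
    w=im[v-8:v+9,u-8:u+9]; m=cv2.moments((w<75).astype(np.uint8),True); uv=(u-8+m['m10']/m['m00'],v-8+m['m01']/m['m00']); B.append(ray(c,uv,.0423)[:2]*1000); print(uv,m['m00'])
A=np.array([[-66,0],[37.9,54.1],[37.9,-54.1]])
M,_=cv2.estimateAffinePartial2D(A,np.array(B)); print(M); sc=np.hypot(M[0,0],M[1,0]);print(sc,np.degrees(np.arctan2(M[1,0],M[0,0])))
for k in [(42,0),(-19.4,37.3),(-19.4,-37.3)]: print('pocket',M[:,:2]/sc@np.array(k)+M[:,2], go(np.r_[(M[:,:2]/sc@np.array(k)+M[:,2])/1000,.06]))
E
```

```text
(321.375, 74.7159090909091) 176.0
(378.44666666666666, 193.36) 150.0
(264.3046875, 193.0546875) 128.0
[[ 9.70530138e-01 -1.91682882e-01  5.11215902e+02]
 [ 1.91682882e-01  9.70530138e-01  3.03085980e+01]]
0.9892780583410441 11.172316945006507
pocket [552.4199555   38.44653357] [ 0.0022 -0.001   0.1044]
pocket [484.95629203  63.14277036] [ 0.0395 -0.0625  0.1044]
pocket [499.41081562 -10.04347663] [-0.0351 -0.0624  0.1044]
```

```bash
python3 -m inch '[{"offset":[0.002,-0.0005,0.03],"roll":0},{"offset":[0.002,-0.0005,0.06],"roll":0},{"offset":[0.002,-0.0005,0.08],"roll":0},{"offset":[0.002,-0.0005,0.095],"roll":0},{"offset":[0.002,-0.0005,0.103],"roll":0},{"offset":[0.002,-0.0005,0.108],"roll":0},{"offset":[0.002,-0.0005,0.112],"roll":0},{"offset":[0.002,-0.0005,0.115],"roll":0},{"offset":[0.002,-0.0005,0.115],"roll":0}]'
```

```text
time_s: 26.92
position: [0.5532, 0.0395, 0.0494]
orientation: [0.0, 0.635, 0.773, 0.0]
ft_force: [-0.0, -0.0, -1.3]
width: 0.0373
```

```bash
python3 -m inch '[{"offset":[-0.0008,0,0.002],"roll":0},{"offset":[-0.0008,0,0.0035],"roll":0},{"offset":[-0.0008,0,0.0042],"roll":0},{"offset":[-0.0008,0,0.0042],"roll":0}]'
```

```text
time_s: 27.42
position: [0.5538, 0.0385, 0.0467]
orientation: [0.001, 0.635, 0.773, 0.0]
ft_force: [-3.9, 0.1, 11.1]
width: 0.037
```

```bash
python3 -m inch '[{"offset":[0,0,0],"roll":0},{"offset":[0,0,0],"roll":0},{"offset":[0,0,0],"roll":0},{"offset":[0,0,-0.015],"roll":0},{"offset":[0,0,-0.05],"roll":0},{"offset":[0,0,-0.10],"roll":0},{"offset":[0,0,-0.15],"roll":0},{"offset":[0,0,-0.20],"roll":0},{"offset":[0,0,-0.20],"roll":0}]' 0.62
python3 - <<'E'
from h import *
s,p,Rm=state(); print(p,s['qpos'],np.degrees(np.arctan2(Rm[1,0],Rm[0,0])),go([.50,.443,.22]))
E
```

```text
time_s: 28.55
position: [0.5559, 0.0384, 0.2511]
orientation: [0.005, 0.635, 0.773, 0.003]
ft_force: [-0.1, 0.1, -0.7]
width: 0.0527
[0.55589572 0.03841725 0.25110696] [-1.31180353e-01  2.52521814e-01  1.49433118e+00  2.31015843e-06
  1.38400001e+00 -1.89794232e+00] 101.22697557078304 [0.4078 0.0236 0.0299]
```

```bash
cat > chk.py <<'E'
from h import *
import sys
im,d=bot.capture('wrist'); c=cam('wrist'); W=cloud(c,d); cv2.imwrite(f'pics/{sys.argv[1]}.png',im)
C=np.array([.5115,.0302]); a=np.radians(11.2); Rz=np.array([[np.cos(a),-np.sin(a)],[np.sin(a),np.cos(a)]])
for i,k in enumerate([(42,0),(-19.4,37.3),(-19.4,-37.3)]):
    x=C+Rz@np.array(k)/1000; m=(np.hypot(W[...,0]-x[0],W[...,1]-x[1])<.016)&(W[...,2]<.09)
    q=W[m]; 
    if len(q)<20: print(i+1,'unseen'); continue
    co=np.linalg.lstsq(np.c_[q[:,:2]-x,np.ones(len(q))],q[:,2],rcond=None)[0]
    m2=(np.hypot(W[...,0]-x[0],W[...,1]-x[1])<.027)&(abs(W[...,2]-np.median(q[:,2]))<.005)
    print('pocket',i+1,x.round(4),'z',np.median(q[:,2]).round(4),'tilt deg',np.degrees(np.hypot(*co[:2])).round(1),'circle',cv2.minEnclosingCircle(np.ascontiguousarray(W[m2][:,:2].astype(np.float32))),len(q))
E
python3 chk.py c1
python3 -m inch '[{"offset":[0.04,0.002,0],"roll":5},{"offset":[0.08,0.004,0],"roll":10},{"offset":[0.12,0.006,0],"roll":15},{"offset":[0.16,0.009,0],"roll":21},{"offset":[0.20,0.012,0],"roll":27},{"offset":[0.24,0.014,0.01],"roll":33},{"offset":[0.28,0.016,0.015],"roll":39},{"offset":[0.32,0.019,0.02],"roll":45},{"offset":[0.36,0.021,0.03],"roll":51},{"offset":[0.408,0.024,0.06],"roll":57},{"offset":[0.408,0.024,0.07],"roll":62.5},{"offset":[0.408,0.024,0.07],"roll":62.5}]' 0.8
python3 -m inch '[{"offset":[0,0,0],"roll":0},{"offset":[0,0,0],"roll":0},{"offset":[0,0,0],"roll":0}]'
python3 pk.py p2
```

```text
pocket 1 [0.5527 0.0384] z 0.0568 tilt deg 0.6 circle ((0.5521833896636963, 0.03963957726955414), 0.020052997395396233) 573
pocket 2 [0.4852 0.063 ] z 0.0351 tilt deg 0.7 circle ((0.48527610301971436, 0.06294416636228561), 0.02700907178223133) 591
pocket 3 [ 0.4997 -0.0102] z 0.0351 tilt deg 0.6 circle ((0.4996984899044037, -0.010122885927557945), 0.026994800195097923) 595
time_s: 30.1
position: [0.4958, 0.4431, 0.1722]
orientation: [0.001, 0.943, 0.332, -0.003]
ft_force: [1.0, -0.2, 0.1]
width: 0.0685
time_s: 30.48
position: [0.498, 0.4432, 0.1759]
orientation: [-0.0, 0.944, 0.331, 0.001]
ft_force: [-0.5, -0.7, -0.4]
width: 0.0683
30.475 [0.49802448 0.44316173 0.17592487] 38.69243182411576 0.06825431837938647
puck 0.85 [333.  94.] encl [array([0.4475, 0.5239]), np.float64(0.0201)] [0.4475 0.5239 0.0206] [ 50. 111.  39.]
puck 0.58 [324. 190.] encl [array([0.503 , 0.4465]), np.float64(0.0201)] [0.5022 0.447  0.0205] [53. 68. 79.]
lm 0.66 [330.  99.] [0.4489 0.5222 0.    ]
lm 0.61 [325. 186.] [0.5029 0.4474 0.    ]
```

View pics/p2.png

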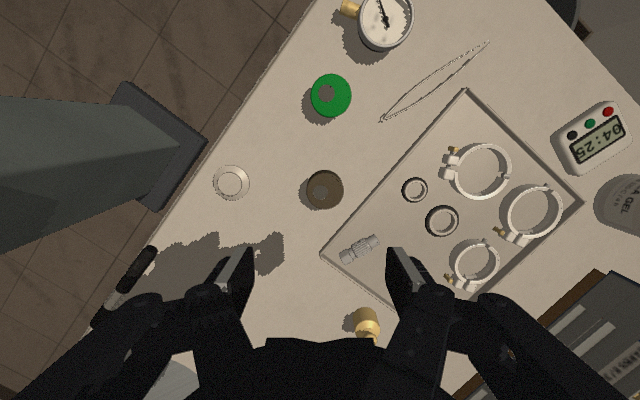

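Pocket 1's puck is seated, its top 21.7 mm over the pocket floor. Here the wanted brown puck is at (324,190) and the green look-alike at (331,95), so I take the brown one.

```bash
python3 -m inch '[{"offset":[0.006,0.0005,0.04],"roll":0},{"offset":[0.006,0.0005,0.08],"roll":0},{"offset":[0.006,0.0005,0.115],"roll":0},{"offset":[0.006,0.0005,0.14],"roll":0},{"offset":[0.006,0.0005,0.16],"roll":0},{"offset":[0.006,0.0005,0.169],"roll":0},{"offset":[0.006,0.0005,0.169],"roll":0},{"offset":[0.006,0.0005,0.169],"roll":0}]' 0.8
python3 -m inch '[{"offset":[0,0,0],"roll":0},{"offset":[0,0,0],"roll":0},{"offset":[0,0,0],"roll":0},{"offset":[0,0,0],"roll":0},{"offset":[0,0,0],"roll":0},{"offset":[0,0,0],"roll":0}]' 0
python3 -m inch '[{"offset":[0,0,-0.01],"roll":0},{"offset":[0,0,-0.04],"roll":0},{"offset":[0,0,-0.09],"roll":0},{"offset":[0,0,-0.14],"roll":0},{"offset":[0,0,-0.16],"roll":0},{"offset":[0,0,-0.16],"roll":0},{"offset":[0,0,-0.16],"roll":0}]'
python3 held.py h2; python3 -c "
from h import *
print(go([.4852,.063,.165]))"
```

```text
time_s: 31.62
position: [0.5033, 0.4474, 0.0073]
orientation: [-0.0, 0.943, 0.331, 0.001]
ft_force: [-0.1, -0.4, 0.5]
width: 0.0681
time_s: 32.38
position: [0.5032, 0.4474, 0.0075]
orientation: [-0.0, 0.943, 0.332, 0.001]
ft_force: [-0.1, -0.4, 6.1]
width: 0.0368
time_s: 33.25
position: [0.5017, 0.4463, 0.1647]
orientation: [0.0, 0.943, 0.331, -0.001]
ft_force: [-0.7, 0.3, -0.7]
width: 0.0371
held pts 5845 y min/max [-0.0194877  -0.00396663  0.01822556] z [-0.02831648 -0.01297842  0.00597692]
0.93 [319. 262.]
0.82 [326.  95.]
[0.50157026 0.44621509 0.16413699] 0.036956530809265184 38.712337795175834
[-2.525e-01  2.888e-01 -2.000e-04]
```

```bash
python3 -m inch '[{"offset":[-0.015,0.017,0],"roll":0},{"offset":[-0.045,0.052,0],"roll":0},{"offset":[-0.08,0.092,0],"roll":0},{"offset":[-0.115,0.132,0],"roll":0},{"offset":[-0.15,0.172,0],"roll":0},{"offset":[-0.185,0.212,0],"roll":0},{"offset":[-0.22,0.252,0],"roll":0},{"offset":[-0.24,0.275,0],"roll":0},{"offset":[-0.2525,0.2888,0],"roll":0},{"offset":[-0.2525,0.2888,0],"roll":0},{"offset":[-0.2525,0.2888,0],"roll":0},{"offset":[-0.2525,0.2888,0],"roll":0}]'
python3 -c "
from h import *
s,p,R_=state();print(np.degrees(np.arctan2(R_[1,0],R_[0,0])),go([.4852,.063,.0575]))"
```

```text
time_s: 34.85
position: [0.486, 0.0645, 0.1658]
orientation: [-0.0, 0.943, 0.332, -0.0]
ft_force: [0.5, 0.3, -1.2]
width: 0.037
38.781289337557055 [-0.0015  0.0008  0.1083]
```

```bash
python3 -m inch '[{"offset":[-0.0015,0.0008,0.03],"roll":0},{"offset":[-0.0015,0.0008,0.06],"roll":0},{"offset":[-0.0015,0.0008,0.08],"roll":0},{"offset":[-0.0015,0.0008,0.095],"roll":0},{"offset":[-0.0015,0.0008,0.103],"roll":0},{"offset":[-0.0015,0.0008,0.108],"roll":0},{"offset":[-0.0015,0.0008,0.112],"roll":0},{"offset":[-0.0015,0.0008,0.114],"roll":0},{"offset":[-0.0015,0.0008,0.114],"roll":0}]'
```

```text
time_s: 35.98
position: [0.4856, 0.062, 0.0523]
orientation: [0.0, 0.943, 0.331, 0.0]
ft_force: [-0.4, -0.5, -0.3]
width: 0.0375
```

```bash
python3 -m inch '[{"offset":[0.0003,-0.0008,0.002],"roll":0},{"offset":[0.0003,-0.0008,0.004],"roll":0},{"offset":[0.0003,-0.0008,0.005],"roll":0},{"offset":[0.0003,-0.0008,0.005],"roll":0}]'
```

```text
time_s: 36.48
position: [0.4851, 0.0629, 0.0471]
orientation: [-0.0, 0.943, 0.331, -0.0]
ft_force: [-0.3, -0.3, -0.0]
width: 0.0372
```

```bash
python3 -m inch '[{"offset":[0,0,0],"roll":0},{"offset":[0,0,0],"roll":0},{"offset":[0,0,0],"roll":0},{"offset":[0,0,-0.015],"roll":0},{"offset":[0,0,-0.05],"roll":0},{"offset":[0,0,-0.10],"roll":0},{"offset":[0,0,-0.15],"roll":0},{"offset":[0,0,-0.20],"roll":0},{"offset":[0,0,-0.20],"roll":0},{"offset":[0,0,-0.20],"roll":0}]' 0.62
python3 chk.py c2; python3 -c "
from h import *
s,p,R_=state();print(p,s['qpos'][5],np.degrees(np.arctan2(R_[1,0],R_[0,0])),go([.65,.213,.18]))"
```

```text
time_s: 37.72
position: [0.4848, 0.0629, 0.2475]
orientation: [0.0, 0.943, 0.332, 0.0]
ft_force: [0.1, -0.1, -0.8]
width: 0.0529
pocket 1 [0.5527 0.0384] z 0.0586 tilt deg 0.5 circle ((0.553891122341156, 0.03935125470161438), 0.020213911309838295) 497
pocket 2 [0.4852 0.063 ] z 0.0588 tilt deg 0.5 circle ((0.48469042778015137, 0.06267311424016953), 0.020140036940574646) 574
pocket 3 [ 0.4997 -0.0102] z 0.0367 tilt deg 0.2 circle ((0.4997280240058899, -0.010054560378193855), 0.027035247534513474) 440
[0.48441625 0.06292953 0.24658304] -0.7753292843271959 38.71682221954539 [ 0.2231 -0.0135  0.0664]
```

```bash
python3 -m inch '[{"offset":[0.03,-0.002,0],"roll":9},{"offset":[0.07,-0.004,0],"roll":18},{"offset":[0.11,-0.007,0],"roll":27},{"offset":[0.15,-0.009,0],"roll":36},{"offset":[0.19,-0.012,0],"roll":45},{"offset":[0.223,-0.0135,0.03],"roll":55},{"offset":[0.223,-0.0135,0.066],"roll":55},{"offset":[0.223,-0.0135,0.066],"roll":55},{"offset":[0.223,-0.0135,0.066],"roll":55},{"offset":[0.223,-0.0135,0.066],"roll":55}]' 0.8
python3 pk.py p3
```

```text
time_s: 39.02
position: [0.6515, 0.2127, 0.1832]
orientation: [-0.0, 0.99, -0.142, 0.001]
ft_force: [-0.4, 0.3, -0.2]
width: 0.0681
39.025 [0.6515497  0.2127088  0.18323776] -16.304404471042744 0.06812146812259463
puck 0.92 [322. 182.] encl [array([0.6563, 0.2152]), np.float64(0.0203)] [0.6564 0.2161 0.0205] [48. 63. 72.]
lm 0.59 [324. 183.] [0.6572 0.2137 0.    ]
```

View pics/p3.png

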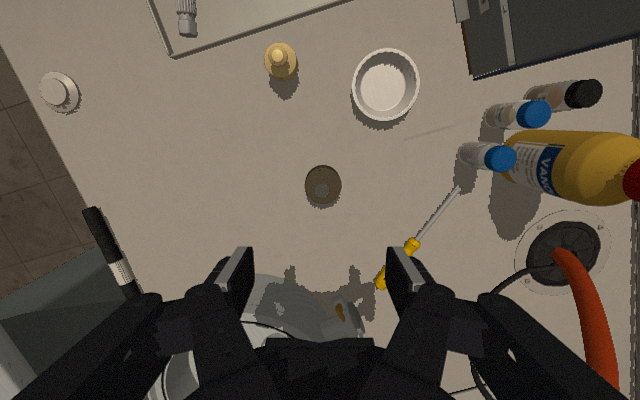

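```bash
python3 -m inch '[{"offset":[0.004,-0.0035,0.04],"roll":0},{"offset":[0.004,-0.0035,0.08],"roll":0},{"offset":[0.004,-0.0035,0.115],"roll":0},{"offset":[0.004,-0.0035,0.14],"roll":0},{"offset":[0.004,-0.0035,0.16],"roll":0},{"offset":[0.004,-0.0035,0.1765],"roll":0},{"offset":[0.004,-0.0035,0.1765],"roll":0},{"offset":[0.004,-0.0035,0.1765],"roll":0}]' 0.8
python3 -m inch '[{"offset":[0,0,0],"roll":0},{"offset":[0,0,0],"roll":0},{"offset":[0,0,0],"roll":0},{"offset":[0,0,0],"roll":0},{"offset":[0,0,0],"roll":0},{"offset":[0,0,0],"roll":0}]' 0
python3 -m inch '[{"offset":[0,0,-0.01],"roll":0},{"offset":[0,0,-0.04],"roll":0},{"offset":[0,0,-0.09],"roll":0},{"offset":[0,0,-0.14],"roll":0},{"offset":[0,0,-0.16],"roll":0},{"offset":[0,0,-0.16],"roll":0},{"offset":[0,0,-0.16],"roll":0}]'
python3 held.py h3; python3 -c "
from h import *
print(go([.4997,-.0102,.165]))"
```

```text
time_s: 40.17
position: [0.6564, 0.2153, 0.0056]
orientation: [-0.0, 0.99, -0.142, 0.001]
ft_force: [-0.3, 0.5, 0.4]
width: 0.068
time_s: 40.92
position: [0.6564, 0.2153, 0.006]
orientation: [-0.0, 0.99, -0.142, 0.001]
ft_force: [-1.0, -0.7, 5.9]
width: 0.0369
time_s: 41.8
position: [0.6546, 0.2149, 0.1631]
orientation: [0.0, 0.99, -0.142, -0.001]
ft_force: [-0.4, -0.0, -1.7]
width: 0.037
held pts 5899 y min/max [-0.02016546 -0.00445612  0.01738773] z [-0.028426   -0.01438839  0.00450613]
0.81 [209. 369.]
0.71 [320. 261.]
[0.65445666 0.21490059 0.16261784] 0.03664955481450353 -16.285330494382585
[-0.0855  0.2595 -0.0018]
```

```bash
python3 -m inch '[{"offset":[-0.005,0.015,0],"roll":0},{"offset":[-0.017,0.05,0],"roll":0},{"offset":[-0.03,0.09,0],"roll":0},{"offset":[-0.043,0.13,0],"roll":0},{"offset":[-0.056,0.17,0],"roll":0},{"offset":[-0.069,0.21,0],"roll":0},{"offset":[-0.08,0.243,0],"roll":0},{"offset":[-0.0855,0.2603,0],"roll":0},{"offset":[-0.0855,0.2603,0],"roll":0},{"offset":[-0.0855,0.2603,0],"roll":0},{"offset":[-0.0855,0.2603,0],"roll":0}]'
python3 -c "
from h import *
s,p,R_=state();print(np.degrees(np.arctan2(R_[1,0],R_[0,0])),go([.4997,-.0102,.0575])+[0,.0008,0])"
```

```text
time_s: 43.28
position: [0.501, -0.01, 0.1645]
orientation: [-0.0, 0.99, -0.141, 0.0]
ft_force: [-0.5, -0.4, -0.6]
width: 0.0366
-16.21738110820813 [-0.0012  0.0014  0.107 ]
```

```bash
python3 -m inch '[{"offset":[-0.0012,0.0014,0.03],"roll":0},{"offset":[-0.0012,0.0014,0.06],"roll":0},{"offset":[-0.0012,0.0014,0.08],"roll":0},{"offset":[-0.0012,0.0014,0.095],"roll":0},{"offset":[-0.0012,0.0014,0.103],"roll":0},{"offset":[-0.0012,0.0014,0.108],"roll":0},{"offset":[-0.0012,0.0014,0.112],"roll":0},{"offset":[-0.0012,0.0014,0.114],"roll":0},{"offset":[-0.0012,0.0014,0.114],"roll":0}]'
```

```text
time_s: 44.4
position: [0.4991, -0.0118, 0.0508]
orientation: [0.0, 0.99, -0.142, 0.0]
ft_force: [0.8, -0.0, -0.1]
width: 0.0369
```

```bash
python3 -m inch '[{"offset":[0.0002,-0.0008,0.002],"roll":0},{"offset":[0.0002,-0.0008,0.004],"roll":0},{"offset":[0.0002,-0.0008,0.005],"roll":0},{"offset":[0.0002,-0.0008,0.005],"roll":0}]'
```

```text
time_s: 44.9
position: [0.4997, -0.0112, 0.0469]
orientation: [0.0, 0.99, -0.142, 0.001]
ft_force: [-2.9, 0.1, 10.7]
width: 0.0369
```

```bash
python3 -m inch '[{"offset":[0,0,0],"roll":0},{"offset":[0,0,0],"roll":0},{"offset":[0,0,0],"roll":0},{"offset":[0,0,-0.015],"roll":0},{"offset":[0,0,-0.05],"roll":0},{"offset":[0,0,-0.10],"roll":0},{"offset":[0,0,-0.15],"roll":0},{"offset":[0,0,-0.20],"roll":0},{"offset":[0,0,-0.20],"roll":0},{"offset":[0,0,-0.20],"roll":0}]' 0.62
python3 chk.py c3; python3 -c "
from h import *
s,p,R_=state();print(p,s['qpos'],np.degrees(np.arctan2(R_[1,0],R_[0,0])),go([.545,-.38,.23]))"
```

```text
time_s: 46.15
position: [0.499, -0.011, 0.2459]
orientation: [0.0, 0.99, -0.142, 0.0]
ft_force: [-1.0, 0.3, -1.0]
width: 0.0529
pocket 1 [0.5527 0.0384] z 0.0587 tilt deg 0.7 circle ((0.5539646148681641, 0.03892744332551956), 0.020048225298523903) 681
pocket 2 [0.4852 0.063 ] z 0.0589 tilt deg 0.6 circle ((0.4845159947872162, 0.06236876919865608), 0.020092863589525223) 697
pocket 3 [ 0.4997 -0.0102] z 0.0588 tilt deg 0.7 circle ((0.49900341033935547, -0.010918819345533848), 0.0201566144824028) 592
[ 0.49862808 -0.01087562  0.24499577] [-2.45832419e-01  1.57431466e-01  1.62989577e+00 -1.79217507e-06
  1.35573859e+00  3.83646416e-02] -16.28327258207484 [0.148  0.3413 0.0148]
```

View pics/c3.png

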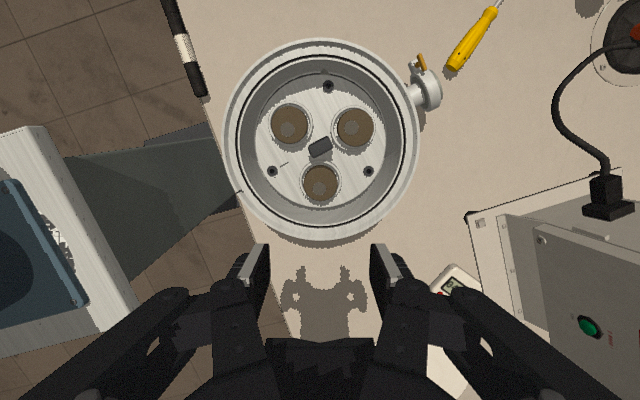

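All three pucks sit level at equal height (0.0588), at (289,124), (355,126) and (319,184), and the carrier line still points at the mark. Next is the lid.

```bash
python3 -m inch '[{"offset":[0.02,0.043,0],"roll":0},{"offset":[0.04,0.09,0],"roll":0},{"offset":[0.06,0.14,0],"roll":0},{"offset":[0.08,0.19,0],"roll":0},{"offset":[0.10,0.24,0],"roll":0},{"offset":[0.12,0.28,0],"roll":0},{"offset":[0.14,0.32,0],"roll":0},{"offset":[0.148,0.3413,0],"roll":0},{"offset":[0.148,0.3413,0],"roll":0},{"offset":[0.148,0.3413,0],"roll":0}]' 1
cat > lid.py <<'E'
from h import *
s,p,Rm=state(); c=cam('wrist'); im,d=bot.capture('wrist'); W=cloud(c,d); cv2.imwrite('pics/l1.png',im)
print(s['time_s'],p)
for r in bot.outline_of('lid','wrist')[:1]:
    w=W[r['region']]; g=w[(w[:,2]<.012)&(w[:,2]>0)]; print('disc',[np.round(x,4) for x in cv2.minEnclosingCircle(np.ascontiguousarray(g[:,:2].astype(np.float32)))])
    q=w[(w[:,2]>.03)&(w[:,2]<.05)]; print('peg',len(q),q.mean(0),(q.min(0)+q.max(0))/2)
for r in bot.landmark_of('lid','wrist')[:1]: print('lm',r['at'],r['score'],ray(c,r['at'],0))
E
python3 lid.py
```

```text
time_s: 47.45
position: [0.5453, -0.3791, 0.2442]
orientation: [-0.001, 0.99, -0.142, -0.001]
ft_force: [0.4, 0.3, -0.6]
width: 0.0857
47.45 [ 0.54531995 -0.37905478  0.2442322 ]
disc [array([ 0.5581, -0.3801]), np.float64(0.094)]
peg 111 [ 0.55826467 -0.379547    0.0346064 ] [ 0.55832869 -0.37984059  0.03336808]
lm [328.9, 171.3] 0.61 [ 0.55841319 -0.37666062  0.        ]
```

```bash
python3 -m inch '[{"offset":[0.0127,-0.0029,0.05],"roll":0},{"offset":[0.0127,-0.0029,0.10],"roll":0},{"offset":[0.0127,-0.0029,0.15],"roll":0},{"offset":[0.0127,-0.0029,0.18],"roll":0},{"offset":[0.0127,-0.0029,0.205],"roll":0},{"offset":[0.0127,-0.0029,0.222],"roll":0},{"offset":[0.0127,-0.0029,0.231],"roll":0},{"offset":[0.0127,-0.0029,0.231],"roll":0},{"offset":[0.0127,-0.0029,0.231],"roll":0}]' 1
python3 -m inch '[{"offset":[0,0,0],"roll":0},{"offset":[0,0,0],"roll":0},{"offset":[0,0,0],"roll":0},{"offset":[0,0,0],"roll":0},{"offset":[0,0,0],"roll":0},{"offset":[0,0,0],"roll":0},{"offset":[0,0,0],"roll":0},{"offset":[0,0,0],"roll":0}]' 0
python3 -m inch '[{"offset":[0,0,-0.01],"roll":0},{"offset":[0,0,-0.03],"roll":0},{"offset":[0,0,-0.07],"roll":0},{"offset":[0,0,-0.12],"roll":0},{"offset":[0,0,-0.17],"roll":0},{"offset":[0,0,-0.18],"roll":0},{"offset":[0,0,-0.18],"roll":0},{"offset":[0,0,-0.18],"roll":0}]'
python3 -c "
from h import *
print(go([.5118,.0302,.19]))"
```

```text
time_s: 48.72
position: [0.5594, -0.3815, 0.0158]
orientation: [0.001, 0.99, -0.142, 0.001]
ft_force: [0.2, -0.5, 0.2]
width: 0.0852
time_s: 49.72
position: [0.5586, -0.381, 0.0149]
orientation: [0.0, 0.99, -0.142, -0.0]
ft_force: [-2.9, 1.0, 5.1]
width: 0.0122
time_s: 50.72
position: [0.5575, -0.3798, 0.1913]
orientation: [-0.002, 0.99, -0.142, -0.002]
ft_force: [-0.6, -0.1, -6.6]
width: 0.0125
[-0.1588 -0.3807  0.0031]
```

```bash
python3 -m inch '[{"offset":[-0.01,-0.024,0],"roll":0},{"offset":[-0.03,-0.072,0],"roll":0},{"offset":[-0.05,-0.12,0],"roll":0},{"offset":[-0.07,-0.168,0],"roll":0},{"offset":[-0.09,-0.216,0],"roll":0},{"offset":[-0.11,-0.264,0],"roll":0},{"offset":[-0.13,-0.312,0],"roll":0},{"offset":[-0.145,-0.348,0],"roll":0},{"offset":[-0.155,-0.372,0],"roll":0},{"offset":[-0.159,-0.381,0],"roll":0},{"offset":[-0.159,-0.381,0],"roll":0},{"offset":[-0.159,-0.381,0],"roll":0}]'
python3 - <<'E'
from h import *
im,d=bot.capture('wrist'); s,p,Rm=state(); c=cam('wrist'); W=cloud(c,d); print(p,go([.5117,.0303,.1]))
m=(W[...,2]>.155)&(W[...,2]<.2)&(np.hypot(W[...,0]-.5117,W[...,1]-.03)<.11)
q=W[m]; T=(q-p)@Rm; f=(T[:,1]<-.02)&(abs(T[:,2]-np.median(T[T[:,1]<-.02][:,2]))<.004)|0
g=T[f.astype(bool)]; co=np.linalg.lstsq(np.c_[g[:,:2],np.ones(len(g))],g[:,2],rcond=None)[0]; print('lid tilt in tool',np.degrees(co[:2]),co[2],len(g))
g=q[q[:,2]<.19]; print('lid disc encl',cv2.minEnclosingCircle(np.ascontiguousarray(g[:,:2].astype(np.float32))))
E
```

```text
time_s: 52.22
position: [0.513, 0.0284, 0.1941]
orientation: [0.0, 0.99, -0.142, -0.0]
ft_force: [-0.9, -0.1, -6.5]
width: 0.012
[0.51309753 0.02828147 0.19425999] [-0.0019 -0.0016  0.0943]
lid tilt in tool [-0.01835833 -0.53092933] 0.009910299877623116 36678
lid disc encl ((0.5132395625114441, 0.029135538265109062), 0.0945066288113594)
```

```bash
python3 -m inch '[{"offset":[-0.0018,-0.001,0.02],"roll":0},{"offset":[-0.0018,-0.001,0.04],"roll":0},{"offset":[-0.0018,-0.001,0.06],"roll":0},{"offset":[-0.0018,-0.001,0.075],"roll":0},{"offset":[-0.0018,-0.001,0.085],"roll":0},{"offset":[-0.0018,-0.001,0.091],"roll":0},{"offset":[-0.0018,-0.001,0.095],"roll":0},{"offset":[-0.0018,-0.001,0.098],"roll":0},{"offset":[-0.0018,-0.001,0.098],"roll":0}]'
```

```text
time_s: 53.4
position: [0.5116, 0.0308, 0.0967]
orientation: [0.0, 0.99, -0.142, 0.0]
ft_force: [-0.7, -0.5, -6.5]
width: 0.012
```

```bash
python3 -m inch '[{"offset":[0,0,0.0015],"roll":0},{"offset":[0,0,0.003],"roll":0},{"offset":[0,0,0.0035],"roll":0},{"offset":[0,0,0.0035],"roll":0}]'
```

```text
time_s: 53.9
position: [0.5115, 0.0308, 0.0931]
orientation: [-0.0, 0.99, -0.142, -0.0]
ft_force: [-0.2, 0.6, -6.0]
width: 0.0122
```

```bash
python3 -m inch '[{"offset":[0,0,0.001],"roll":0},{"offset":[0,0,0.0015],"roll":0},{"offset":[0,0,0.002],"roll":0},{"offset":[0,0,0.002],"roll":0}]'
```

```text
time_s: 54.4
position: [0.5116, 0.0308, 0.0918]
orientation: [0.0, 0.99, -0.142, 0.0]
ft_force: [-3.5, -0.4, 4.5]
width: 0.0122
```

Seated on the ledge at the expected height. Release, retreat and check.

```bash
python3 -m inch '[{"offset":[0,0,0],"roll":0},{"offset":[0,0,0],"roll":0},{"offset":[0,0,0],"roll":0},{"offset":[0,0,0],"roll":0},{"offset":[0,0,-0.03],"roll":0},{"offset":[0,0,-0.08],"roll":0},{"offset":[0,0,-0.14],"roll":0},{"offset":[0,0,-0.20],"roll":0},{"offset":[0,0,-0.22],"roll":0},{"offset":[0,0,-0.22],"roll":0},{"offset":[0,0,-0.22],"roll":0}]' 1
python3 - <<'E'
from h import *
im,d=bot.capture('wrist'); s,p,Rm=state(); c=cam('wrist'); W=cloud(c,d); print(s['time_s'],p); cv2.imwrite('pics/f1.png',im)
r=np.hypot(W[...,0]-.5117,W[...,1]-.0303); m=(r<.09)&(r>.02)&(W[...,2]>.07)&(W[...,2]<.095)
q=W[m]; co=np.linalg.lstsq(np.c_[q[:,:2]-[.5117,.0303],np.ones(len(q))],q[:,2],rcond=None)[0]
print('lid tilt deg',np.degrees(co[:2]),'z',co[2])
m2=(r>.0985)&(r<.103)&(abs(W[...,2]-.08)<.008); print('rim top z',np.median(W[m2][:,2]))
W0=cloud(cam('top'),np.load('top0.npz')['d']); im,d=bot.capture('top')
for o in ['blank','weight','felt_pen','tape','timer','driver']:
    for r in bot.outline_of(o,'top')[:1]: print(o,round(r['score'],2),np.nanmean(cloud(cam('top'),d)[r['region']],0).round(3))
E
```

```text
time_s: 55.78
position: [0.5108, 0.0309, 0.3095]
orientation: [-0.0, 0.99, -0.142, -0.001]
ft_force: [-0.0, 0.4, -1.6]
width: 0.0849
55.825 [0.51068359 0.03092461 0.30921513]
lid tilt deg [-0.09325418  0.01339641] z 0.08136038498361248
rim top z 0.07925444806391581
blank 0.19 [0.648 0.34  0.03 ]
weight 0.42 [0.714 0.093 0.018]
felt_pen 0.62 [ 0.387  0.195 -0.011]
tape 0.66 [ 0.421 -0.339  0.018]
timer 0.57 [ 0.646 -0.229  0.016]
driver 0.5 [0.713 0.094 0.018]
```

View pics/f1.png

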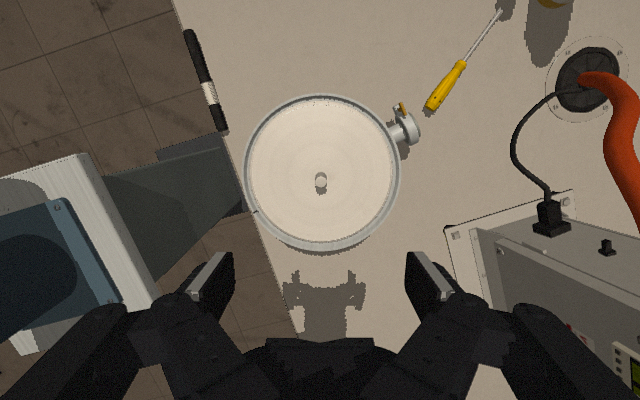

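The lid lies centred and level in the rim, with its peg at (321,181) and its height as at the start. Handing in.

```bash
python3 -c "
from workcell import bot
print(bot.job_done(), bot.sense()['time_s'])"
```

```text
the job is handed in; nothing more can be done
the job is handed in; nothing more can be done
```

The chamber is loaded and the job is handed in, at about 56 s of the 210 s allowed.

I laid the lid flat on the bench at about (0.56, -0.38) and set the carrier down on the three seats. I then put all three brown pucks in their own pockets, left the green look-alike alone, and set the lid back in the rim.

**Last checks:**
- **Carrier:** the disc was level to about 0.05° after release, and its line pointed at the chamber's front mark.
- **Pucks:** all three tops were at equal height, about 22 mm above the pocket floors, and tilted under 1°. I checked this just before the lid went on.
- **Lid:** tilt about 0.1°, at the same height as at the start (81.4 mm against 81.5 mm by the same camera, which seems to read about 1.5 mm low).
- **Contact forces:** the largest wrist reading printed was about 11 N, when two of the pucks touched down; readings come only at the end of each call.

**Checks that disagreed or were incomplete:**
- **Seats:** the seat landmarks from the overview cameras were 1–2 cm off because of shadow and occlusion, so I used the rim, mark and screw measurements instead.
- **Bystanders:** in the final top view the detector confused the blank and the weight with other things. I never moved near either, but I did not re-measure them. The tape, timer and driver read where they were, to within about 1 cm of where the first picture showed them.

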